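Slide the gate hinge strap out to its soapstone line and hold it

ROBOT

A 6-joint arm with a two-finger parallel gripper is mounted at the origin on the work surface. World frame = base frame: x ahead of the robot, y to its left, z up, the work surface at z = 0. Lengths are in m, angles in rad, forces in N, time in s.
With the tool pointing down it reaches from about 0.4 to 0.825 m from the base axis. Payload 7 kg.
Tool frame: the origin (TCP) lies between the finger pads; the fingertips stand 11 mm ahead of it and the grasp point (between the pads) lies 8 mm behind it (arm.tips_ahead is the distance from the TCP to the fingertips, in m); z points along the fingers, x is the direction in which the jaws open and shut, and the axes are right-handed (so a half turn about z gives the same grasp; the last joint's range is limited). The gripper opens to 88 mm and grips with 3 to 60 N. Pads are 19 mm wide; open, the fingers measure 130 mm over their backs; the gripper's body (78 mm by 193 mm) begins 47 mm behind the grasp point.
Start: joints at [1.436, 0.359, 0.012, 0, -1.224, -0.288], TCP at [0.277, 0.616, 0.238] pointing down, gripper open.
Joint ranges: [-3.07, 3.07], [-1.43, 2.12], [-1.02, 1.25], [-3.03, 1.67], [-3.05, -0], [-3.03, 3.03]. Speed limits (rad/s): [2.39, 2.39, 3.01, 3.14, 3.14, 3.14].

INTERFACE

Orientations are given as [roll, pitch, yaw] about the fixed x, y, z axes, in that order (R = Rz(yaw) Ry(pitch) Rx(roll)).
In Python, from station import arm, optics, finder gives the robot as it stands. The module is installed in compiled form; this text tells all that it offers.
- The arm moves only by the tool apply_moves, never from a script. Its argument "increments" is one flat list of numbers, 6 for each row, row after row: the shift along the world's x, y, z in m, then the turn, a rotation vector about the world's x, y, z in rad. In form: [tx, ty, tz, rx, ry, rz, tx, ty, tz, rx, ry, rz, ...]. A call has 1 to 20 rows; each row shifts and turns the pose as measured when the row begins; what a row does not reach is not made up. A row lasts 1/12 s, in which the tool goes at most 41.7 mm and 7.16 degrees, less where a joint would pass 70% of its speed; a pose out of reach is approached as far as the arm can. A call with a gripper value outside its range is refused whole. "hand" is the closure, from 0 (fully open) to 1 (shut), set as the call begins (left out, the last holds). The fingers move at their own pace and stop on an object; "force" is the grip in N (left out, the last holds). Time passes only in rows, so rows that do not move let the fingers close. It gives the time, the measured TCP pose, the force and the opening at its end, in the units of the state.
- arm.get_state(): the state, without advancing time (a new reading comes with each control period).
- optics.grab_frame(name): name is "scene" or "top"; returns the picture (420x560x3 uint8, red, green, blue); there is no depth.
- optics.camera_model(name): a dict with "fx", "fy", "cx", "cy" (pixels), "dist_coeffs" ([k1, k2, p1, p2, k3] as OpenCV has them; the pictures are not rectified), "world_to_cam" (4x4, takes a point from world to camera coordinates). Camera axes: x right, y up, looking along -z (the intrinsics and any distortion apply to the point x, -y, -z); pixel columns grow to the right and rows downward; lengths in m; the calibration is good to about 2 mm. A picture is of the moment at which its call begins. camera_model takes no time and is no camera call.
- arm.job_done(): hands the job in, once; it reports no verdict.
Trained networks look in the newest picture that a camera, given by its name, has taken for a name from the list of things; names that differ only in an ending like _2 or _b are one class to them, and where a whole thing is asked for, a point or a joint stands for the part that bears it (a point fixed in the world has none). Each returns a list of dicts, best first, with "conf" (0 to 1); they miss things now and then, are a little off and sometimes report something else, mostly with a low value. They report only what shows in the picture. A call takes as long as a camera call. They do not tell look-alikes from the thing itself.
- finder.find_in(camera, name): "box" ([left, top, right, bottom] in pixels, round what is visible of it).
- finder.landmark_of(camera, name): "point" ([column, row] in pixels: a listed point, or the origin of a listed thing).
The state is a dict: "t": time; "q": joint angles; "qd": joint speeds; "joint_efforts": joint torques, N m; "eef_pos": TCP position; "ee_rot": TCP orientation; "force": force on the tool from outside, world axes, zero at the start; "moment": the same for the moment, N m; "width": finger opening in m.
Only numpy, scipy, OpenCV 4.12 (cv2) and the standard library are available. Lean on these libraries where they do the work, as an engineer would, in place of code of your own. Each camera call takes 0.05 s, during which the arm holds its last target. There are 200 camera calls.

TASK

The gate hinge strap is lying on the riser block and needs its barrel end out in the open to be clamped and welded. Slide the strap lengthwise outward, barrel first and flat on the block without lifting it off or letting it tip, until the white soapstone line across it is even with the block's outer edge and the strap is square to that edge. Out there it is nose-heavy and would tip, so finish while still holding it, motionless and flat on the block; leave the other things lying about where they are.

Things in the scene. Friction and masses are not known exactly. Their poses are not given: they have to be found in the camera images.
- strap: loose gate hinge strap lying on the block: dark steel bar 350 x 40 x 6 with a bright crosswise hinge barrel (30 diameter, 40 long, 188 from the origin, axis at mid thickness) on its outer end; 0.65 to 0.95 kg, balance point about 38 from the origin towards the barrel. Origin: middle of the bar's underside; x along it to the barrel, y across, z up. Starts up to 6 degrees askew
- strap_mark (a point): centre of the white soapstone line, 3 wide, drawn across the strap's top face, 5 from the strap's origin towards the tail, 170 from the tail end; at the start 65 to 120 short of the block's outer edge; axes as the strap's
- strap_tail (a point): middle of the strap's square-cut tail end (robot's side) at mid thickness, 175 from its origin. Plain tail sticks out in free air behind the block: 135 to 190 of it at the start, about 70 when the line is at the edge; axes as the strap's
- riser: fixed, bright steel riser block bolted to the table: 100 deep (along its x), 120 wide (y), flat plain top 75 above the table, with 30 wide and 10 high bolt-down feet along both y sides. Origin: middle of its underside. x points outward, away from the robot, square to the outer edge; y along that edge, z up
- riser_edge (a point): middle of the block's outer top edge (the straight edge farthest from the robot), 50 from the block's origin along its x and 75 up; axes as the block's
- mag_square: bystander: red triangular magnetic welding square lying flat, about 90 x 90 x 14, near one side of the block; origin at its middle, underside
- soapstone: bystander: white flat soapstone stick in a brass holder, 125 x 13 x 5, lying near the other side of the block; origin at its middle, underside
- tube_offcut: bystander: offcut of dark square steel tube, 90 long, 40 x 40, lying beside the strap's tail; origin at its middle, underside
- tape_measure: bystander: yellow tape measure 66 x 34 x 60 high, on the right of the table; origin at its middle, underside
- spray_can: bystander: blue spray can with a red cap, 60 diameter, 190 high, on the right of the table; origin under its middle
- grinder: bystander: green and black angle grinder, about 330 x 150 x 76 high, on the left of the table; origin under its middle
Things that resemble listed ones, but are neither listed nor needed, are in the scene too. Of the things like the riser, leave any that is pink or turquoise; of the rest the smaller one is meant.

How it is judged:
By the outcome, as a careful person would: the job done as asked, in the order asked, and still so for the second after the job is handed in, while the arm keeps its last pose, push and grip.
It also fails if it takes over 32 s, if anything falls off the work surface, if the arm or the gripper's body presses on something with over 40 N, if the wrist force passes 120 N, or if a joint passes its speed limit or range.

## Working session

There is one attempt and no reset: what is moved stays moved. The work goes in short steps, Python scripts to look and compute and a tool call to move; the robot and the scene stay as the last step left them, time stands still between calls to the robot, and variables do not carry over. Pictures are saved under pics/ and viewed, about 8 in all and at most 12, crops included, and the job is handed in when it is done.

Besides the shell and the picture viewer there is one more tool, called after "Emit:" as a command line: name --argument value ..., lists and objects as JSON in quotes. apply_moves: Moves the arm, as the interface text tells. Its arguments: {"type":"object","properties":{"increments":{"type":"array"},"hand":{"type":"number"},"force":{"type":"number"}},"required":["increments"]}

```bash
mkdir -p pics
cat > h.py <<'E'
import numpy as np,cv2
from station import arm,optics,finder
def cam(n):
    m=optics.camera_model(n);K=np.array([[m['fx'],0,m['cx']],[0,m['fy'],m['cy']],[0,0,1.]])
    return K,np.array(m['dist_coeffs'],float),np.array(m['world_to_cam'])
def ray(n,p,z):
    K,d,T=cam(n);u=cv2.undistortPoints(np.array([[p]],float),K,d)[0,0]
    v=T[:3,:3].T@np.array([u[0],-u[1],-1]);c=-T[:3,:3].T@T[:3,3]
    return c+v*(z-c[2])/v[2]
def proj(n,P):
    K,d,T=cam(n);P=np.atleast_2d(P);q=P@T[:3,:3].T+T[:3,3];q=q*[1,-1,-1]
    return cv2.projectPoints(q,np.zeros(3),np.zeros(3),K,d)[0][:,0]
def save(n,f,box=None,s=1):
    a=optics.grab_frame(n)
    if box: a=a[box[1]:box[3],box[0]:box[2]]
    a=cv2.resize(a,None,fx=s,fy=s,interpolation=cv2.INTER_CUBIC);cv2.imwrite('pics/'+f,a[:,:,::-1])
E
python3 - <<'E'
from h import *
a=optics.grab_frame('scene');b=optics.grab_frame('top')
cv2.imwrite('pics/s.png',a[:,:,::-1]);cv2.imwrite('pics/t.png',b[:,:,::-1])
for n in('top','scene'):
    _,_,T=cam(n);print(n,-T[:3,:3].T@T[:3,3])
    for k,z in(('strap_mark',.081),('strap_tail',.078),('riser_edge',.075),('riser',0),('tube_offcut',0),('strap',.075)):
        for r in finder.landmark_of(n,k)[:4]:print(n,k,np.round(r['point']),round(r['conf'],2),ray(n,r['point'],z).round(3))
E
```

```text
top [ 0.33935413 -0.01651708  1.37565043]
top strap_mark [273. 196.] 0.76 [0.604 0.016 0.081]
top strap_tail [284. 262.] 0.64 [ 0.435 -0.007  0.078]
top riser_edge [267. 155.] 0.95 [0.714 0.032 0.075]
top riser_edge [186. 100.] 0.93 [0.873 0.244 0.075]
top riser_edge [189. 266.] 0.68 [0.43  0.232 0.075]
top riser_edge [374. 285.] 0.67 [ 0.371 -0.232  0.075]
top riser [369. 311.] 0.92 [ 0.307 -0.227  0.   ]
top riser [200. 285.] 0.68 [0.385 0.218 0.   ]
top riser [196. 126.] 0.67 [0.825 0.231 0.   ]
top riser [269. 179.] 0.56 [0.668 0.03  0.   ]
top tube_offcut [323. 235.] 0.95 [ 0.509 -0.114  0.   ]
top strap [275. 196.] 0.66 [0.604 0.011 0.075]
top strap [266. 156.] 0.5 [0.712 0.033 0.075]
scene [ 1.04773212 -0.7512355   0.91719551]
scene strap_mark [285. 214.] 0.57 [0.596 0.014 0.081]
scene strap_tail [234. 196.] 0.57 [0.433 0.006 0.078]
scene riser_edge [417. 199.] 0.77 [0.874 0.264 0.075]
scene riser_edge [328. 228.] 0.67 [0.713 0.034 0.075]
scene riser_edge [278. 154.] 0.63 [0.428 0.245 0.075]
scene riser_edge [159. 230.] 0.58 [ 0.345 -0.204  0.075]
scene riser [395. 221.] 0.88 [0.835 0.229 0.   ]
scene riser [144. 249.] 0.85 [ 0.297 -0.23  -0.   ]
scene riser [259. 173.] 0.62 [0.38  0.209 0.   ]
scene riser [307. 240.] 0.56 [0.657 0.03  0.   ]
scene tube_offcut [235. 255.] 0.69 [ 0.52 -0.12  0.  ]
scene strap [289. 217.] 0.98 [0.607 0.014 0.075]
```

View pics/s.png

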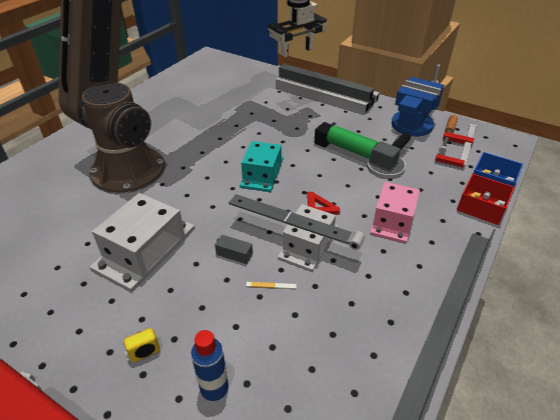

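View pics/t.png

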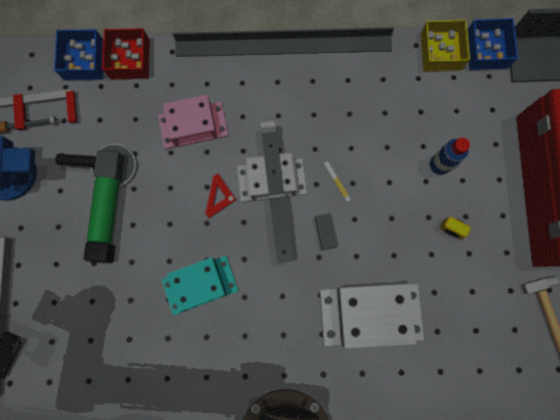

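The riser candidates in the top view are pink (195,120), turquoise (200,285), the large bright block (372,315) and the small bright block under the strap (270,177). The small bright one fits the description. The strap runs from its barrel at (267,125) to its tail at (285,260). I'll check with a close crop.

Run:
```python
from h import *
save('top','c1.png',(225,112,325,272),3.7)
save('scene','c2.png',(215,180,375,275),4.5)
```

```text
(no output)
```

View pics/c1.png

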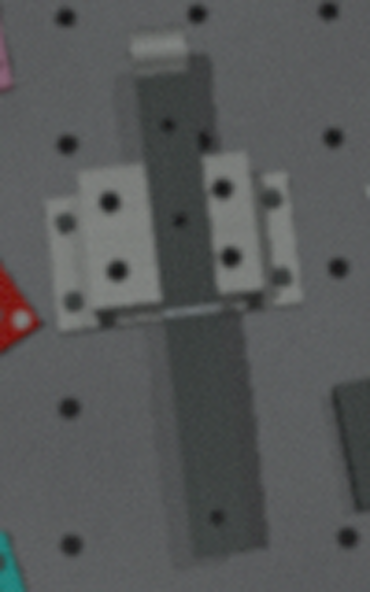

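View pics/c2.png

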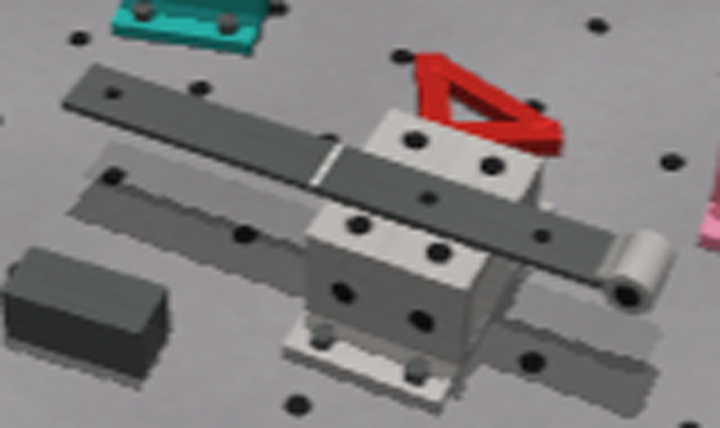

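```bash
cat > fit.py <<'E'
from h import *
from scipy.optimize import least_squares
def R(a):return np.array([[np.cos(a),-np.sin(a)],[np.sin(a),np.cos(a)]])
def fit(obs,x0,z):  # obs: cam,(u,v),local(x,y,z)
    def f(p):
        return np.concatenate([proj(c,np.r_[R(p[2])@np.array(l[:2])+p[:2],l[2]])[0]-uv for c,uv,l in obs])
    s=least_squares(f,x0,loss='soft_l1',x_scale=[.01,.01,.05]);print(s.x.round(4),'deg',np.degrees(s.x[2]).round(2));print(f(s.x).reshape(-1,2).round(1).tolist());return s.x
def un(x,y,o,s):return np.array([o[0]+(x+.5)/s-.5,o[1]+(y+.5)/s-.5])
E
python3 - <<'E'
from fit import *
t=lambda x,y:('top',un(x,y,(225,112),3.7));s=lambda x,y:('scene',un(x,y,(215,180),4.5))
B=[(*t(80,170),(.05,.06,.075)),(*t(247,152),(.05,-.06,.075)),(*t(263,292),(-.05,-.06,.075)),(*t(95,308),(-.05,.06,.075)),
(*s(395,110),(-.05,.06,.075)),(*s(545,160),(.05,.06,.075)),(*s(470,290),(.05,-.06,.075)),(*s(308,238),(-.05,-.06,.075))]
b=fit(B,[.66,.03,.1],0)
for c in('top','scene'):fit([o for o in B if o[0]==c],[.66,.03,.1],0)
S=[(*t(193,560),(-.175,.02,.081)),(*t(267,545),(-.175,-.02,.081)),(*t(190,310),(-.005,0,.081)),
(*s(97,64),(-.175,.02,.081)),(*s(63,103),(-.175,-.02,.081)),(*s(340,143),(-.005,.02,.081)),(*s(317,185),(-.005,-.02,.081)),(*t(160,47),(.188,0,.09))]
p=fit(S,[.61,.01,.1],0)
for c in('top','scene'):fit([o for o in S if o[0]==c],[.61,.01,.1],0)
g=lambda l:R(p[2])@np.array(l)+p[:2]
print('mark in block',R(-b[2])@(g([-.005,0])-b[:2]),'tail',g([-.175,0]),'grip',g([-.15,0]))
print(arm.get_state())
E
```

```text
[0.665  0.0222 0.0914] deg 5.24
[[-0.6, -0.2], [-0.2, -0.5], [0.0, -1.2], [-0.7, -0.3], [-0.9, 0.1], [-0.2, 0.1], [-0.9, 0.6], [-0.7, -0.4]]
[0.6636 0.0213 0.0831] deg 4.76
[[-0.1, 0.1], [0.4, 0.2], [0.2, -0.5], [-0.5, 0.1]]
[0.6662 0.0235 0.0983] deg 5.63
[[-0.4, 0.1], [0.3, -0.2], [-0.0, 0.5], [0.1, -0.4]]
[0.6099 0.0093 0.1034] deg 5.93
[[-0.2, -0.9], [-4.4, 1.2], [0.2, -0.1], [-0.9, 0.3], [-0.5, 0.2], [0.2, 0.6], [-1.0, 0.6], [-1.0, -1.4]]
[0.6089 0.0072 0.1088] deg 6.23
[[1.0, -0.5], [-3.2, 1.4], [1.0, 0.3], [-0.5, -1.0]]
[0.6102 0.0121 0.1086] deg 6.22
[[-0.4, -0.0], [0.0, -0.1], [0.8, 0.0], [-0.3, 0.1]]
mark in block [-0.06113924 -0.00788558] tail [ 0.43578686 -0.00875813] grip [ 0.46065321 -0.00617651]
{'t': 0.8, 'q': array([ 1.43611334e+00,  3.58534740e-01,  1.19112216e-02, -1.32630632e-05,
       -1.22407728e+00, -2.88137653e-01]), 'qd': array([ 0.00030032,  0.00174012,  0.00014435, -0.00028643, -0.00041434,
        0.00054984]), 'joint_efforts': array([-8.59850552e-04, -5.82286870e+01,  2.93275934e+01,  7.00180382e+00,
        1.25917525e-02, -1.12992956e-05]), 'eef_pos': array([0.2769573 , 0.6155503 , 0.23760598]), 'ee_rot': array([ 3.14155355e+00,  8.80402166e-05, -1.99362147e+00]), 'force': array([ 0.23089876, -0.06013144, -0.13243927]), 'moment': array([-0.00599583, -0.03895979,  0.06131949]), 'width': 0.08752824753878112}
```

Emit:
apply_moves --increments '[0.0108, -0.0366, 0, 0, 0, 0.031, 0.0108, -0.0366, 0, 0, 0, 0.031, 0.0108, -0.0366, 0, 0, 0, 0.031, 0.0108, -0.0366, 0, 0, 0, 0.031, 0.0108, -0.0366, 0, 0, 0, 0.031, 0.0108, -0.0366, 0, 0, 0, 0.031, 0.0108, -0.0366, 0, 0, 0, 0.031, 0.0108, -0.0366, 0, 0, 0, 0.031, 0.0108, -0.0366, 0, 0, 0, 0.031, 0.0108, -0.0366, 0, 0, 0, 0.031, 0.0108, -0.0366, 0, 0, 0, 0.031, 0.0108, -0.0366, 0, 0, 0, 0.031, 0.0108, -0.0366, 0, 0, 0, 0.031, 0.0108, -0.0366, 0, 0, 0, 0.031, 0.0108, -0.0366, 0, 0, 0, 0.031, 0.0108, -0.0366, 0, 0, 0, 0.031, 0.0108, -0.0366, 0, 0, 0, 0.031]' --hand 0

```text
t: 2.22
eef_pos: [0.4604, -0.0293, 0.2389]
ee_rot: [-3.13, 0.006, -1.428]
force: [1.1, 0.8, 0.2]
width: 0.0877
```

Emit:
apply_moves --increments '[0, 0, 0, 0, 0, 0, 0, 0.011, -0.03, 0, 0, -0.017, 0, 0.011, -0.03, 0, 0, -0.017, 0, 0, 0, 0, 0, 0]'

```text
t: 2.55
eef_pos: [0.463, -0.0165, 0.1797]
ee_rot: [-3.124, 0.006, -1.477]
force: [-1.8, 0.5, -1.1]
width: 0.0877
```

Run:
```python
from h import *
s=arm.get_state();print(s['eef_pos'].round(4),s['ee_rot'].round(4),s['force'])
print(proj('scene',[[.436,-.009,.078]]))
save('scene','c3.png',(195,160,375,285),4.4)
```

```text
[ 0.463  -0.0165  0.1797] [-3.1239  0.0057 -1.4767] [-1.84054462  0.46407611 -1.10502638]
[[231.80242973 199.24388086]]
```

View pics/c3.png

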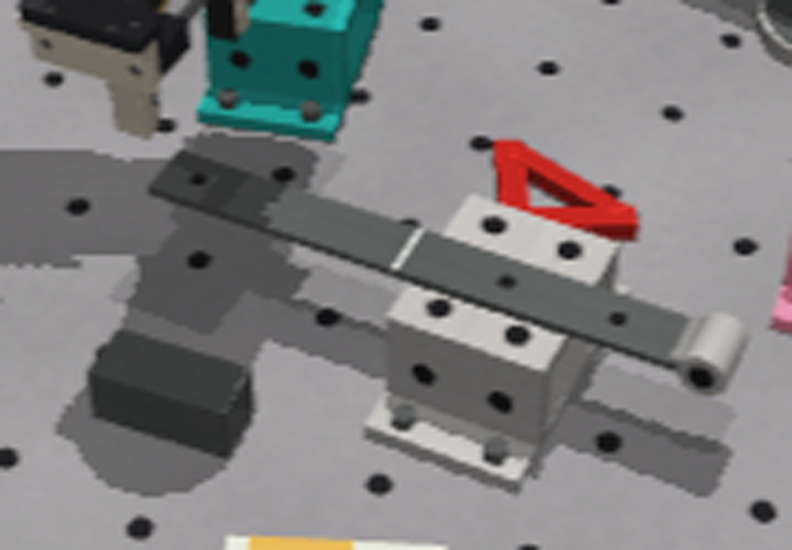

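Emit:
apply_moves --increments '[-0.002, 0.011, -0.01, -0.007, 0.017, 0.014, 0, 0, -0.02, 0, 0, 0, 0, 0, -0.02, 0, 0, 0, 0, 0, 0, 0, 0, 0, 0, 0, 0, 0, 0, 0]'

```text
t: 3.02
eef_pos: [0.4665, -0.0042, 0.1386]
ee_rot: [-3.131, -0.001, -1.452]
force: [-0.1, -1.0, -0.3]
width: 0.0873
```

Emit:
apply_moves --increments '[-0.005, -0.001, -0.014, -0.001, 0.01, -0.011, 0, 0, -0.018, 0, 0, 0, 0, 0, -0.018, 0, 0, 0, 0, 0, -0.014, 0, 0, 0, 0, 0, 0, 0, 0, 0, 0, 0, 0, 0, 0, 0]'

```text
t: 3.52
eef_pos: [0.4664, -0.0037, 0.0806]
ee_rot: [-3.13, 0.001, -1.461]
force: [-0.3, 0.3, -0.2]
width: 0.0876
```

Emit:
apply_moves --increments '[-0.004, -0.001, -0.006, -0.001, 0.012, -0.002, -0.002, 0, -0.006, 0, 0, 0, 0, 0, 0, 0, 0, 0]'

```text
t: 3.77
eef_pos: [0.4617, -0.0043, 0.0707]
ee_rot: [-3.139, 0.003, -1.463]
force: [0.1, 0.2, 0.1]
width: 0.0878
```

Emit:
apply_moves --increments '[0, 0, 0, 0, 0, 0]'

```text
t: 3.85
eef_pos: [0.4619, -0.0042, 0.071]
ee_rot: [-3.138, 0.003, -1.463]
force: [-0.4, -0.0, 0.8]
width: 0.0874
```

Emit:
apply_moves --increments '[0, 0, 0, 0, 0, 0]'

```text
t: 3.93
eef_pos: [0.462, -0.0042, 0.0713]
ee_rot: [-3.138, 0.003, -1.463]
force: [-0.0, -0.4, -0.6]
width: 0.0873
```

Emit:
apply_moves --increments '[0, 0, -0.0005, 0, 0, 0, 0, 0, -0.0004, 0, 0, 0, 0, 0, -0.0003, 0, 0, 0, 0, 0, -0.0003, 0, 0, 0, 0, 0, -0.0003, 0, 0, 0, 0, 0, -0.0003, 0, 0, 0]' --hand 1 --force 40

```text
t: 4.43
eef_pos: [0.4627, -0.0039, 0.0701]
ee_rot: [-3.136, 0.003, -1.462]
force: [0.7, 0.2, 0.2]
width: 0.0531
```

Emit:
apply_moves --increments '[0, 0, -0.0003, 0, 0, 0, 0, 0, -0.0003, 0, 0, 0, 0, 0, -0.0003, 0, 0, 0]'

```text
t: 4.68
eef_pos: [0.4627, -0.004, 0.0691]
ee_rot: [-3.136, 0.003, -1.463]
force: [0.1, -1.8, 2.4]
width: 0.0392
```

Emit:
apply_moves --increments '[0.003, 0.0003, -0.0002, 0, 0, 0, 0.005, 0.0005, -0.0002, 0, 0, 0, 0.005, 0.0005, -0.0002, 0, 0, 0, 0.005, 0.0005, -0.0002, 0, 0, 0]'

```text
t: 5.02
eef_pos: [0.4719, -0.0049, 0.0657]
ee_rot: [3.13, 0.001, -1.465]
force: [-7.3, 0.0, 3.5]
width: 0.0394
```

Emit:
apply_moves --increments '[0, 0, 0.0025, 0, -0.012, 0, 0, 0, 0.0005, 0, 0, 0]'

```text
t: 5.18
eef_pos: [0.4725, -0.0049, 0.0685]
ee_rot: [-3.14, -0.001, -1.465]
force: [-2.4, 0.5, 2.1]
width: 0.0392
```

Run:
```python
from h import *
s=arm.get_state();print(s['eef_pos'].round(4),s['ee_rot'].round(4),s['force'],s['moment'])
save('scene','c4.png',(195,150,375,285),4.4)
```

```text
[ 0.4725 -0.0049  0.0685] [-3.1405e+00 -6.0000e-04 -1.4647e+00] [-2.35214036  0.45469736  2.12700985] [0.22825004 0.77821687 0.15286967]
```

View pics/c4.png

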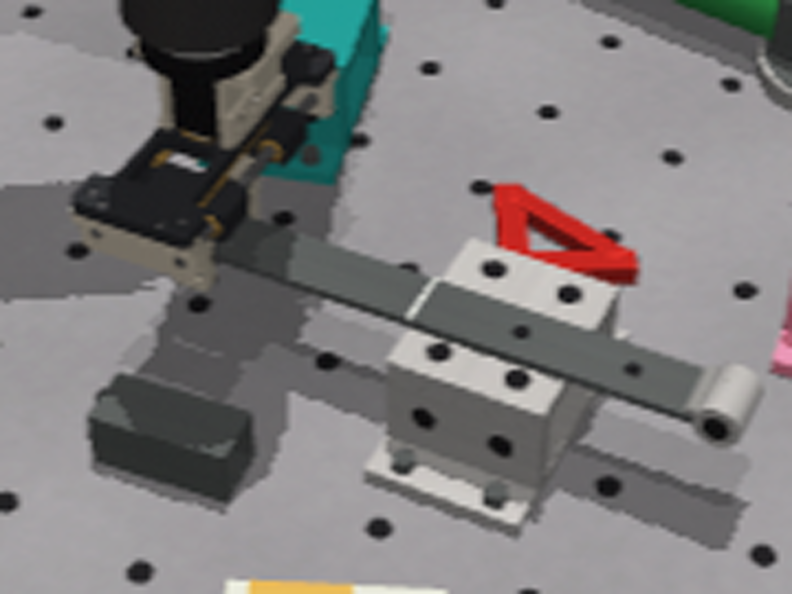

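Emit:
apply_moves --increments '[0.003, 0.0003, 0.001, 0, -0.003, 0, 0.004, 0.0004, 0.0006, 0, -0.003, 0, 0.004, 0.0004, 0.0006, 0, -0.003, 0, 0.004, 0.0004, 0.0006, 0, -0.003, 0]'

```text
t: 5.57
eef_pos: [0.4817, -0.0048, 0.0698]
ee_rot: [-3.139, -0.003, -1.466]
force: [-3.8, -0.0, -0.3]
width: 0.0394
```

Emit:
apply_moves --increments '[0.005, 0.0006, 0, 0, -0.003, 0, 0.005, 0.0006, 0.0002, 0, -0.003, 0, 0.005, 0.0006, 0.0003, 0, -0.003, 0, 0.005, 0.0006, 0.0003, 0, -0.003, 0, 0.005, 0.0006, 0.0003, 0, -0.003, 0, 0.005, 0.0006, 0.0003, 0, -0.003, 0]'

```text
t: 6.07
eef_pos: [0.5102, -0.0025, 0.0697]
ee_rot: [-3.127, -0.006, -1.468]
force: [-4.3, 0.1, -0.6]
width: 0.0393
```

Emit:
apply_moves --increments '[0.005, 0.0006, -0.0002, 0, 0.006, 0, 0.005, 0.0006, 0.0001, 0, 0.003, 0, 0.005, 0.0006, 0.0002, 0, 0.001, 0, 0.005, 0.0006, 0.0002, 0, 0, 0, 0.005, 0.0006, 0.0002, 0, 0, 0, 0.004, 0.0005, 0.0002, 0, 0, 0, 0, 0, 0, 0, 0, 0]'

```text
t: 6.65
eef_pos: [0.5392, -0.0003, 0.0698]
ee_rot: [3.138, -0.007, -1.468]
force: [-3.5, -0.8, 1.4]
width: 0.0394
```

```bash
cat > meas.py <<'E'
from fit import *
from scipy.ndimage import map_coordinates,gaussian_filter1d
from scipy.signal import find_peaks
def prof(img,n,A,B,N=161):
    P=np.linspace(0,1,N)[:,None]*(np.array(B)-A)+A;uv=proj(n,P)
    return P,gaussian_filter1d(map_coordinates(img,[uv[:,1],uv[:,0]],order=1),3)
def edge(img,n,A,B,sign):  # A->B, sign of brightness change
    P,v=prof(img,n,A,B);g=np.gradient(v)*sign;i=g[3:-3].argmax()+3
    w=np.clip(g[max(i-8,0):i+9],0,None);return (P[max(i-8,0):i+9]*w[:,None]).sum(0)/w.sum(),g[i]
def line(pts):
    pts=np.array(pts)[:,:2];vx,vy,x,y=cv2.fitLine(pts.astype(np.float32),cv2.DIST_HUBER,0,1e-4,1e-4).ravel()
    n=np.array([-vy,vx]);return np.array([vx,vy]),np.array([x,y]),np.abs((pts-[x,y])@n).max()
def measure(b,m,sy):  # b block pose guess; m guess mark xy; sy strap yaw guess
    for n in('top','scene'):
        img=cv2.cvtColor(optics.grab_frame(n),cv2.COLOR_RGB2GRAY).astype(float)
        W=lambda l,z:np.r_[R(b[2])@np.array(l)+b[:2],z]
        S=lambda l,z:np.r_[R(sy)@np.array(l)+m,z]
        f=[edge(img,n,W((.038,y),.075),W((.062,y),.075),-1) for y in(-.055,-.05,-.045,-.04,.04,.045,.05,.055)]
        d,c,e=line([q[0] for q in f]);d*=np.sign(d[1]);nx=np.array([d[1],-d[0]])
        L=[edge(img,n,S((x,.008),.081),S((x,.034),.081),1)[0] for x in np.linspace(-.055,.02,9)]
        l,lc,le=line(L);l*=np.sign(l[0])
        Rr=[edge(img,n,S((x,-.008),.081),S((x,-.034),.081),1)[0] for x in np.linspace(-.055,.02,9)]
        r,rc,re=line(Rr);r*=np.sign(r[0])
        M=[]
        for y in(-.012,-.006,0,.006,.012):
            P,v=prof(img,n,S((-.012,y),.081),S((.012,y),.081));v=v-np.median(v);v=np.clip(v-v.max()*.4,0,None);M.append((P*v[:,None]).sum(0)/v.sum())
        k,kc,ke=line(M);k*=np.sign(k[1]);a=lambda v:round(float(np.degrees(np.arctan2(v[1],v[0]))),2)
        print(n,'edge yaw',a(nx),'res',round(e*1e3,2),'strapL',a(l),round(le*1e3,2),'R',a(r),round(re*1e3,2),'mark yaw',a([k[1],-k[0]]),round(ke*1e3,2),
          'mark',kc.round(4),'short by mm',round(float((c-kc)@nx)*1e3,2),'edge c',c.round(4))
E
python3 - <<'E'
from meas import *
b=[.665,.0222,.091];measure(b,np.array([.681,.0155]),.103)
for n in('top','scene'):
  for k,z in(('strap_mark',.081),('riser_edge',.075)):
    for r in finder.landmark_of(n,k)[:4]:print(n,k,round(r['conf'],2),ray(n,r['point'],z).round(4))
save('top','c5.png',(225,100,325,230),4.5)
E
```

```text
top edge yaw 5.59 res 1.1 strapL 16.65 11.36 R -5.48 15.69 mark yaw -28.11 5.6 mark [0.6741 0.0148] short by mm 41.1 edge c [0.7142 0.0267]
scene edge yaw 5.39 res 1.07 strapL 4.97 0.85 R 4.94 1.54 mark yaw 4.19 0.07 mark [0.6804 0.0154] short by mm 34.47 edge c [0.714  0.0267]
top strap_mark 0.68 [0.6791 0.0152 0.081 ]
top riser_edge 0.9 [0.8759 0.2468 0.075 ]
top riser_edge 0.78 [ 0.3726 -0.2327  0.075 ]
top riser_edge 0.59 [0.7158 0.0282 0.075 ]
scene strap_mark 0.69 [0.7176 0.0202 0.081 ]
scene strap_mark 0.62 [0.6718 0.0171 0.081 ]
scene riser_edge 0.94 [0.7136 0.0282 0.075 ]
scene riser_edge 0.84 [0.8763 0.2419 0.075 ]
```

View pics/c5.png

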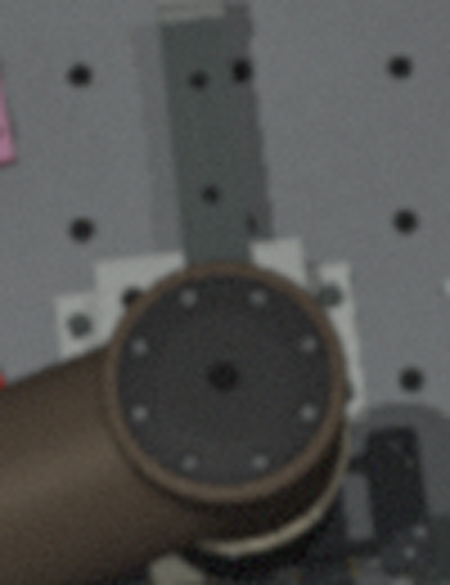

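The top view is now blocked by the wrist: only the overhang is visible, with the barrel at (190,12). The scene view still measures well, showing the line about 34 mm short. I'll keep going.

Emit:
apply_moves --increments '[0.005, 0.0005, 0, 0, 0.001, 0, 0.005, 0.0006, 0.0001, 0, 0, 0, 0.005, 0.0006, 0.0002, 0, -0.001, 0, 0.005, 0.0006, 0.0002, 0, -0.001, 0, 0.005, 0.0005, 0.0002, 0, 0, 0, 0.003, 0.0003, 0.0001, 0, 0, 0, 0, 0, 0, 0, 0, 0]'

```text
t: 7.58
eef_pos: [0.559, 0.0007, 0.0697]
ee_rot: [3.122, -0.009, -1.469]
force: [-1.7, 1.0, 3.7]
width: 0.0392
```

```bash
cat >> meas.py <<'E'
def scene(b,m,sy,x0=-.095,x1=-.005,K=4):
    n='scene';W=lambda l,z:np.r_[R(b[2])@np.array(l)+b[:2],z];S=lambda l,z:np.r_[R(sy)@np.array(l)+m,z]
    img=np.mean([cv2.cvtColor(optics.grab_frame(n),cv2.COLOR_RGB2GRAY).astype(float) for _ in range(K)],0)
    a=lambda v:round(float(np.degrees(np.arctan2(v[1],v[0]))),2)
    def show(t,A,B,sg,perp=False):
        pts=[edge(img,n,p,q,sg)[0] for p,q in zip(A,B)];d,c,e=line(pts);d*=np.sign(d[1] if perp else d[0])
        print(t,a([d[1],-d[0]] if perp else d),'res mm',round(e*1e3,2),c.round(4));return d,c
    ys=[-.056,-.052,-.048,-.044,-.04,-.036,.036,.04,.044,.048,.052,.056]
    d,c=show('front',[W((.038,y),.075) for y in ys],[W((.062,y),.075) for y in ys],-1,True)
    show('rear',[W((-.06,y),.075) for y in ys if y<0],[W((-.042,y),.075) for y in ys if y<0],1,True)
    xs=np.linspace(x0,x1,19);show('L',[S((x,.010),.081) for x in xs],[S((x,.030),.081) for x in xs],1)
    show('R(under)',[S((x,-.010),.075) for x in xs],[S((x,-.030),.075) for x in xs],1)
    bx=np.linspace(-.04,.04,15);show('blockR',[W((x,-.05),.075) for x in bx],[W((x,-.068),.075) for x in bx],-1)
    M=[]
    for y in np.linspace(-.014,.014,9):
        P,v=prof(img,n,S((-.012,y),.081),S((.012,y),.081));v=v-np.median(v);v=np.clip(v-v.max()*.4,0,None);M.append((P*v[:,None]).sum(0)/v.sum())
    k,kc,ke=line(M);k*=np.sign(k[1]);nx=np.array([d[1],-d[0]])
    print('mark',a([k[1],-k[0]]),round(ke*1e3,2),kc.round(4),'short mm',round(float((c-kc)@nx)*1e3,2))
    g=arm.get_state();print(g['t'],g['eef_pos'].round(4),g['ee_rot'].round(4),g['force'].round(1))
    cv2.imwrite('pics/last.png',cv2.resize(img[170:270,255:375],None,fx=5,fy=5,interpolation=cv2.INTER_CUBIC))
E
python3 - <<'E'
from meas import *
g=arm.get_state()['eef_pos'];m=np.array([.6804,.0154])+(g[:2]-[.5392,-.0003])
scene([.6655,.0222,.093],m,.095)
E
```

```text
front 5.42 res mm 1.04 [0.7142 0.0263]
rear 5.49 res mm 0.39 [ 0.6179 -0.0284]
L 5.49 res mm 1.93 [0.6575 0.0321]
R(under) 0.0 res mm nan [0. 0.]
blockR 5.81 res mm 4.8 [ 0.6772 -0.0353]
mark 4.68 0.17 [0.7003 0.0164] short mm 14.85
7.7833 [0.559  0.0007 0.0696] [ 3.1232 -0.009  -1.4691] [-4.8  0.6  4.3]meas.py:9: RuntimeWarning: invalid value encountered in divide
  w=np.clip(g[max(i-8,0):i+9],0,None);return (P[max(i-8,0):i+9]*w[:,None]).sum(0)/w.sum(),g[i]
[ WARN:0@10.316] global loadsave.cpp:1063 imwrite_ Unsupported depth image for selected encoder is fallbacked to CV_8U.
```

View pics/last.png

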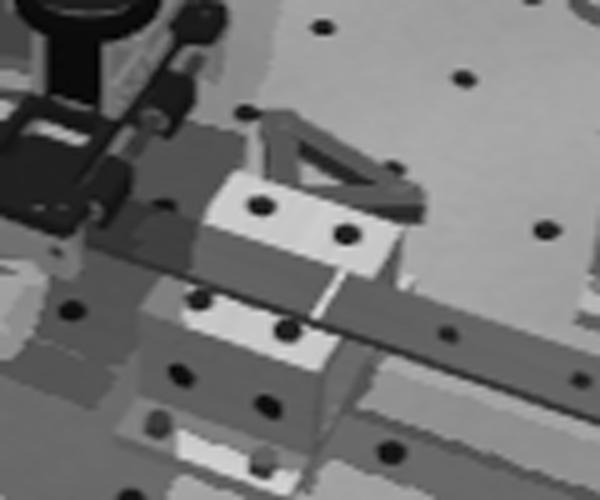

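Emit:
apply_moves --increments '[0.004, 0.0004, 0, 0, -0.006, 0, 0.004, 0.0004, 0.0001, 0, -0.004, 0, 0.004, 0.0004, 0.0001, 0, -0.003, 0, 0.003, 0.0003, 0.0001, 0, -0.002, 0, 0, 0, 0, 0, 0, 0]'

```text
t: 8.2
eef_pos: [0.5652, 0.0003, 0.0698]
ee_rot: [3.122, -0.012, -1.469]
force: [-1.0, 1.6, 3.9]
width: 0.0394
```

```bash
python3 - 2>/dev/null <<'E'
from meas import *
g=arm.get_state()['eef_pos'];m=np.array([.7003,.0164])+(g[:2]-[.559,.0007])
scene([.6655,.0222,.094],m,.095)
E
```

```text
front 5.38 res mm 0.99 [0.7142 0.0264]
rear 5.46 res mm 0.36 [ 0.6179 -0.0285]
L 5.38 res mm 3.2 [0.6639 0.0316]
R(under) 4.34 res mm 7.57 [ 0.6517 -0.0093]
blockR 5.67 res mm 0.69 [ 0.6647 -0.0365]
mark 4.76 0.16 [0.7066 0.016 ] short mm 8.57
8.4 [5.653e-01 3.000e-04 6.970e-02] [ 3.1224 -0.0124 -1.4694] [-5.1  1.2  5.2]
```

Emit:
apply_moves --increments '[0.005, 0.0006, 0, 0.003, -0.006, 0, 0.005, 0.0006, 0.0002, 0.003, -0.006, 0, 0.002, 0.0003, 0.0002, 0.003, -0.005, 0, 0, 0, 0, 0, 0, 0]'

```text
t: 8.73
eef_pos: [0.5714, 0.0004, 0.0697]
ee_rot: [3.129, -0.006, -1.47]
force: [-2.1, 2.3, 3.8]
width: 0.0394
```

```bash
python3 - 2>/dev/null <<'E'
from meas import *
g=arm.get_state()['eef_pos'];m=np.array([.7066,.016])+(g[:2]-[.5652,.0003])
scene([.6655,.0222,.094],m,.095)
E
```

```text
front 5.36 res mm 0.99 [0.7142 0.0264]
rear 5.36 res mm 0.5 [ 0.6179 -0.0285]
L 4.99 res mm 1.04 [0.6612 0.0311]
R(under) 3.22 res mm 8.67 [ 0.6646 -0.0101]
blockR 5.67 res mm 0.7 [ 0.6647 -0.0365]
mark 4.86 0.16 [0.7127 0.0161] short mm 2.44
8.9333 [5.714e-01 4.000e-04 6.960e-02] [ 3.1292 -0.0064 -1.4702] [-5.6  0.6  5.3]
```

Emit:
apply_moves --increments '[0.004, 0.0004, 0, 0.002, -0.004, 0, 0.001, 0.0001, 0.0001, 0.001, -0.002, 0, 0, 0, 0, 0, 0, 0]'

```text
t: 9.18
eef_pos: [0.5736, 0.0004, 0.0696]
ee_rot: [3.13, -0.005, -1.47]
force: [-2.9, 1.6, 3.9]
width: 0.0391
```

```bash
python3 - 2>/dev/null <<'E'
from meas import *
g=arm.get_state()['eef_pos'];m=np.array([.7127,.0161])+(g[:2]-[.5714,.0004])
scene([.6655,.0222,.094],m,.095,K=2)
for x0,x1 in((-.09,.15),(.02,.15)):
    print('--');scene([.6655,.0222,.094],m,.093,x0,x1,K=1)
img=cv2.cvtColor(optics.grab_frame('top'),cv2.COLOR_RGB2GRAY).astype(float)
S=lambda l,z:np.r_[R(.093)@np.array(l)+m,z]
for s in(1,-1):
    pts=[edge(img,'top',S((x,.008*s),.081),S((x,.032*s),.081),1)[0] for x in np.linspace(.02,.16,25)]
    d,c,e=line(pts);print('top side',s,np.degrees(np.arctan(d[1]/d[0])),e*1e3,c)
a=optics.grab_frame('scene')[170:270,270:400];cv2.imwrite('pics/f1.png',cv2.resize(a,None,fx=6,fy=6,interpolation=cv2.INTER_CUBIC)[:,:,::-1])
E
```

```text
front 5.39 res mm 0.99 [0.7142 0.0264]
rear 5.49 res mm 0.43 [ 0.6178 -0.0285]
L 4.03 res mm 1.18 [0.6657 0.0308]
R(under) 4.36 res mm 9.92 [ 0.6735 -0.0089]
blockR 5.87 res mm 0.77 [ 0.6659 -0.0365]
mark 4.98 0.14 [0.7149 0.0161] short mm 0.26
9.2833 [5.736e-01 3.000e-04 6.960e-02] [ 3.13   -0.0047 -1.4703] [-4.   1.6  5. ]
--
front 5.36 res mm 0.99 [0.7142 0.0264]
rear 5.08 res mm 0.45 [ 0.6178 -0.0285]
L 4.91 res mm 2.21 [0.7576 0.0388]
R(under) 5.07 res mm 8.69 [ 7.653e-01 -7.000e-04]
blockR 5.62 res mm 0.65 [ 0.671  -0.0358]
mark 4.98 0.15 [0.7149 0.0161] short mm 0.26
9.3333 [5.736e-01 3.000e-04 6.950e-02] [ 3.13   -0.0047 -1.4703] [-4.8  1.1  5.3]
--
front 5.38 res mm 0.99 [0.7142 0.0264]
rear 5.54 res mm 0.44 [ 0.6178 -0.0285]
L 4.65 res mm 0.95 [0.8021 0.0428]
R(under) 4.97 res mm 0.93 [0.7964 0.0022]
blockR 5.88 res mm 0.76 [ 0.6744 -0.0356]
mark 4.96 0.14 [0.7149 0.0161] short mm 0.24
9.3833 [5.736e-01 3.000e-04 6.950e-02] [ 3.13   -0.0047 -1.4704] [-4.5  0.7  5.1]
top side 1 5.3946924 14.650713265093959 [0.8075503  0.04157309]
top side -1 7.3755813 12.887919308246012 [0.7965806  0.00215042]
```

View pics/f1.png

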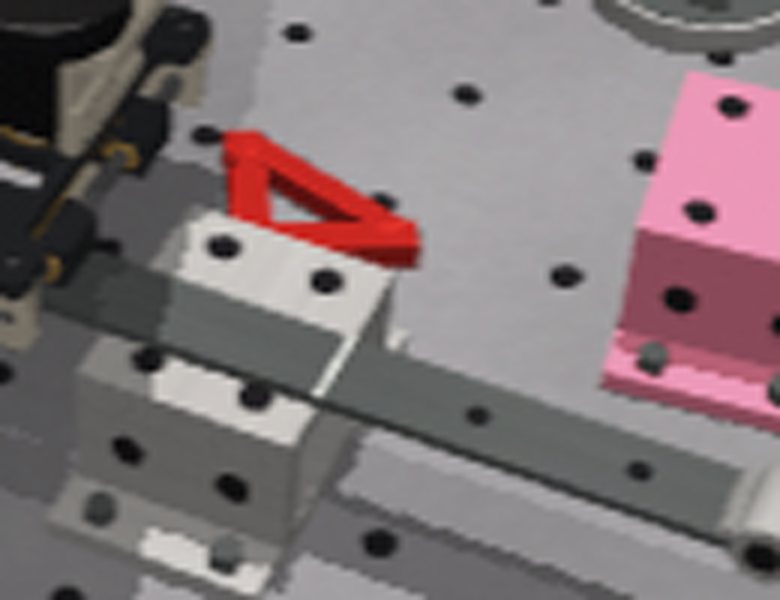

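```bash
python3 -c "
from station import arm
arm.job_done();s=arm.get_state();print(s['t'],s['eef_pos'],s['force'],s['width'])"
```

```text
the job is handed in; nothing more can be done
the job is handed in; nothing more can be done
```

I gripped the strap by its tail and slid it about 111 mm outward along the small bright block, barrel first. I handed the job in at about 9.4 s, with the gripper still holding it at 40 N.

- **Line position:** the last check with the scene camera put the soapstone line about 0.25 mm short of the outer edge. The calibration is only good to about 2 mm.
- **Flat and still:** the pose did not change over the last pictures. The tail is pressed down with about 4–5 N, and the overhanging part measures level and 40 mm wide as it should.
- **Squareness:** this check did not fully agree. The camera put the strap at about 4.9° and the block at about 5.4°, while the gripper angle suggested about 5.75° for the strap. So the strap is within roughly 0.5° of square, and I left it there.
- **Other checks:** the top camera was no use at the end because the wrist blocked its view. My edge fit for the strap's right side over the block was also unreliable, so I did not use it.
- **Other things in the scene:** I did not touch any of the other objects.

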